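# Blow out the V-blocks, then seat a tube in them and hold it down for clamping

### The arm

A 6-joint arm with a two-finger parallel gripper is mounted at the origin on the work surface. World frame = base frame: x ahead of the robot, y to its left, z up, the work surface at z = 0. Lengths are in m, angles in rad, forces in N, time in s.
With the tool pointing down it reaches from about 0.275 to 0.725 m from the base axis. Payload 15.9 kg.
Tool frame: the origin (TCP) lies midway between the tips of the shut fingers; the grasp point (between the pads) lies 19 mm behind it; z points along the fingers, y is the line along which they close (so a half turn about z gives the same grasp; the last joint's range is limited). The gripper opens to 85 mm and grips with 20 to 120 N. Pads are 22 mm wide; open, the fingers measure 114 mm over their backs; the gripper's body (76 mm by 85 mm) begins 54 mm behind the grasp point. The pads swing forward as they close: fully open they stand 13 mm farther back than shut.
Start: joints at [-1.268, 0.213, -0.034, 1.323, 0, 1.571], TCP at [0.149, -0.477, 0.231] pointing down, gripper open.
Joint ranges: [-2.98, 2.98], [-0.74, 1.72], [-1.14, 1.35], [-2.1, 2.04], [-1.57, 1.44], [-3.14, 3.14]. Speed limits (rad/s): [1.89, 1.89, 2.39, 2.57, 3.14, 3.14].

### API

Orientations are given as a rotation vector (axis times angle).
In Python, from bench import * gives the robot as it stands.
- The arm moves only by the shell command python3 -m creep 'ROWS'. ROWS is JSON, a list of rows, each a list of 5 numbers: the shift along the tool's x, y, z in mm, then the turn about the tool's z in rad, then the gripper command: -1 is shut, 1 is fully open, values between are in proportion. A call has 1 to 20 rows; each row is the pose to reach, as a shift and turn from the pose commanded when the call began, along the tool's axes at that moment; what a row does not reach only later rows make up. A row lasts 1/10 s, in which the tool goes at most 50 mm and 8.59 degrees, less where a joint would pass 70% of its speed; a pose out of reach is approached as far as the arm can. A call with a gripper value outside its range is refused whole. The fingers move at their own pace and stop on an object; the grip force is fixed at half the most. Time passes only in rows, so rows that repeat a pose let the fingers close. It gives the time, the measured TCP pose, the force, the opening and the grip force at its end, in the units of the state.
- get_state(): the state, without advancing time (a new reading comes with each control period).
- snapshot(name): name is "scene" or "side" or "wrist"; returns a dict with "image" (420x560x3 uint8, red, green, blue), "z_map" (420x560 float32, m along the optical axis (not along the pixel's ray), 0 where there is no reading), "fovy" (degrees; the focal length in pixels is half the picture's height over the tangent of half this angle, whatever the lens; pixels are square), "cx", "cy" (the principal point, pixels), "cam_to_world" (4x4, takes a point from camera to world coordinates). Camera axes: x right, y up, looking along -z (the intrinsics and any distortion apply to the point x, -y, -z); pixel columns grow to the right and rows downward; lengths in m; the calibration is good to about 2 mm. A picture is of the moment at which its call begins.
- close_job(): hands the job in; it is judged then, once.
The state is a dict: "time": time; "joints": joint angles; "joint_vel": joint speeds; "effort": joint torques, N m; "position": TCP position; "eef_rot": TCP orientation; "wrist_force": force on the tool from outside, world axes, zero at the start; "wrist_torque": the same for the moment, N m; "width": opening from 0.0 (shut) to 1.0 (fully open); "finger_force": force on a finger pad.
Only numpy, scipy, OpenCV 4.12 (cv2) and the standard library are available. Lean on these libraries where they do the work, as an engineer would, in place of code of your own. Each camera call takes 0.05 s, during which the arm holds its last target. There are 200 camera calls.

### The job

First blow the grit out of the V-blocks: press the red cap of the air duster fully down and let it spring back up. Then take the aluminium tube with the blue band out of the rack, lower it into the pair of V-blocks so that the band is centred in the gap between them, and with the fingers keep it pressed firmly down onto both faces of both Vs, so that I can fit the clamps: finish while still holding it down, and leave the other things on the bench alone.

Things in the scene. Friction and masses are not known exactly. Their poses are not given: they have to be found in the camera images.
- jig: fixed dark iron drilling plate, 120 (x) x 190 (y) x 15 mm thick, carrying a matched pair of V-blocks in line; origin under the plate's middle on the bench, z up, y along the V. Each block is 50 wide (x), 36 long (y) and 42 mm tall on the plate (top 57 mm above the bench), their centres at y = +48 and -48 mm, so a 60 mm gap, open down to the plate, lies between them. The Vs are 90 degrees, 36 mm wide at the top and 18 mm deep. The plate lies at any yaw up to about 0.3
- seat (a point): the point where the tube's centre belongs: on the V axis, mid-way between the blocks, 60.2 mm above the bench (the tube's axis is then 3 mm above the block tops and its top 75 mm above the bench); y along the V. A tube free to shift sideways finds this line by itself
- face_left_near: ground V face of the +y block on the plate's -x side, sloping at 45 degrees, 36 mm along the V; fixed to the plate (same origin and axes as jig)
- face_left_far: ground V face of the +y block on the plate's +x side, sloping at 45 degrees, 36 mm along the V; fixed to the plate (same origin and axes as jig)
- face_right_near: ground V face of the -y block on the plate's -x side, sloping at 45 degrees, 36 mm along the V; fixed to the plate (same origin and axes as jig)
- face_right_far: ground V face of the -y block on the plate's +x side, sloping at 45 degrees, 36 mm along the V; fixed to the plate (same origin and axes as jig)
- tube_center (a point): the centre of the aluminium tube to be loaded: silver, 30 mm diameter, 160 mm long, 0.2 kg (hidden, 0.14 to 0.28), with a 16 mm blue band of marking-out paint round its middle; y runs along the tube (either way round), x and z across it (it may have rolled). It starts lying level in one of the rack's two slots, its axis 55 mm above the bench
- tube: the same aluminium tube as a body (origin at its centre, y along it)
- rack: fixed pine stock rack, base board 190 (x) x 150 (y) x 10 mm; two cross strips at y = +55 and -55 mm, 20 mm wide, top 40 mm above the bench, with dowel pins 14 mm tall on top that make two slots at x = -45 and +45 mm; a tube lies across both strips along y, and between the strips (90 mm) it is free underneath down to the base board. Origin under its middle
- duster: blue and white air duster can, 52 mm diameter, upright in a steel bracket (85 x 85 mm foot, 60 mm cup) screwed to the bench about 215 mm from the plate's middle at the +y end of the V; cannot move. Origin under its middle
- nozzle_top (a point): centre of the flat top of the can's red nozzle cap, 23 mm diameter, 171 mm above the bench, on the can's axis; a thin white straw on the cap points at the Vs. Pressed straight down
- nozzle (a joint): travel of the sprung cap in m: 0 up, 0.004 fully down; starts to move at 1.5 N and is fully down at 5 N, springs back up by itself
- copper_pipe: plain copper pipe 28 mm diameter, 160 mm long, in the other slot of the rack; origin at its centre, y along it
- stirrup1: steel U-shaped V-block clamp lying flat, about 75 x 75 x 16 mm with its screw sticking out; not needed yet, leave it; origin under its middle
- stirrup2: the second such clamp, leave it
- screwdriver: yellow-handled screwdriver lying on the bench, leave it; x along it
- wrench: steel spanner lying on the bench, leave it; x along it
- screw_jar: jar with a red lid, 64 mm diameter, 80 mm tall, leave it; origin under its middle
- tape_measure: yellow and black tape measure 68 x 36 x 62 mm tall, leave it; origin under its middle

How it is judged:
By the outcome, as a careful person would: the job done as asked, in the order asked, and still so for the second after the job is handed in, while the arm keeps its last pose, push and grip.
It also fails if it takes over 51 s, if anything falls off the work surface, if the arm or the gripper's body presses on something with over 40 N, if the wrist force passes 120 N, or if a joint passes its speed limit or range.

## Working session

There is one attempt and no reset: what is moved stays moved. The work goes in short steps, Python scripts to look and compute and a shell command to move; the robot and the scene stay as the last step left them, time stands still between calls to the robot, and variables do not carry over. Pictures are saved under pics/ and viewed, at most 10 in all, crops included, and the job is handed in when it is done.

```bash
mkdir -p pics; ls; cat > h.py <<'E'
from bench import *
import numpy as np, cv2
from scipy.spatial.transform import Rotation as R
def snap(n,f=None):
    s=snapshot(n)
    if f: cv2.imwrite(f,cv2.cvtColor(s["image"],cv2.COLOR_RGB2BGR))
    return s
def cloud(s):
    h,w=s["z_map"].shape; f=h/2/np.tan(np.radians(s["fovy"])/2)
    v,u=np.mgrid[:h,:w]; z=s["z_map"]
    p=np.stack([(u-s["cx"])/f*z,-(v-s["cy"])/f*z,-z,np.ones_like(z)],-1)
    return (p@s["cam_to_world"].T)[...,:3]
E
python3 - <<'E'
from h import *
a=snap("scene","pics/a.png"); b=snap("side","pics/b.png")
for s in(a,b): print(s["fovy"],s["cx"],s["cy"],s["cam_to_world"].round(3).tolist(),[k for k in s])
print(get_state())
E
```

```text
pics
52.39324047929789 281.7012118866892 206.5977863380694 [[-0.162, -0.616, 0.771, 1.434], [0.987, -0.086, 0.139, 0.101], [-0.019, 0.783, 0.622, 0.772], [0.0, 0.0, 0.0, 1.0]] ['image', 'z_map', 'fovy', 'cx', 'cy', 'cam_to_world']
49.721830624281054 281.14912397286787 213.23689724136824 [[0.994, 0.069, -0.084, 0.506], [-0.109, 0.634, -0.765, -0.853], [0.0, 0.77, 0.638, 0.824], [0.0, 0.0, 0.0, 1.0]] ['image', 'z_map', 'fovy', 'cx', 'cy', 'cam_to_world']
{'time': 0.1, 'joints': array([-1.26796407e+00,  2.13285838e-01, -3.49334149e-02,  1.32354848e+00,
        3.30521111e-05,  1.57081010e+00]), 'joint_vel': array([-0.00054444, -0.00176083,  0.00105702, -0.00058849,  0.0010164 ,
       -0.00024152]), 'effort': array([-1.08961685e-03, -6.87247038e+01,  4.87805307e+01,  1.21635778e-02,
        7.83030532e-05, -2.80150889e-07]), 'position': array([ 0.14903245, -0.47695701,  0.23090119]), 'eef_rot': array([-3.10469704e+00, -4.73705187e-01,  1.78792521e-04]), 'wrist_force': array([-0.24736791,  1.21150192,  0.43122773]), 'wrist_torque': array([-0.05552934, -0.01115341, -0.02851021]), 'finger_force': 0.0, 'width': 0.9969400631844422}
```

View pics/a.png

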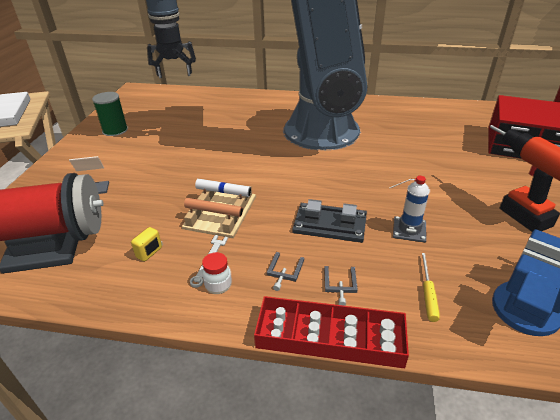

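View pics/b.png

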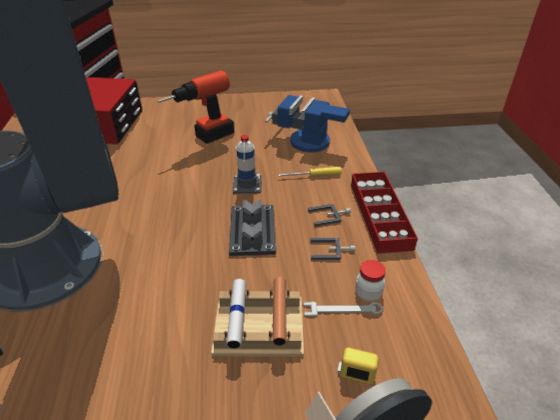

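The scene view shows the silver tube with its band at (222,187), the jig at (330,220) and the red cap at (421,180). In the side view the cap is at (245,139), the band at (237,311) and the jig at (253,228).

```bash
python3 - <<'E'
from h import *
rois={"scene":dict(cap=(410,172,432,188),tube=(190,175,255,200),band=(210,175,235,200),jig=(285,190,375,245)),
"side":dict(cap=(235,130,257,150),tube=(222,270,252,350),band=(222,295,252,325),jig=(225,195,282,260))}
for n in rois:
    s=snap(n); P=cloud(s); hsv=cv2.cvtColor(s["image"],cv2.COLOR_RGB2HSV); H,S,V=[hsv[...,i].astype(int) for i in range(3)]
    def box(k):
        m=np.zeros(H.shape,bool); x0,y0,x1,y1=rois[n][k]; m[y0:y1,x0:x1]=1; return m&(s["z_map"]>0)
    def rep(k,m):
        q=P[m]; print(n,k,len(q),"med",np.median(q,0).round(4),"mid",((np.percentile(q,3,0)+np.percentile(q,97,0))/2).round(4),"z",np.percentile(q[:,2],[2,98]).round(4))
        return q
    red=((H<8)|(H>172))&(S>150)&(V>70)
    q=rep("cap",box("cap")&red); t=q[q[:,2]>np.percentile(q[:,2],95)-.003]; c,r=cv2.minEnclosingCircle(t[:,:2].astype(np.float32)); print("  top",c,r,t[:,2].mean())
    rep("band",box("band")&(H>105)&(H<130)&(S>120)&(P[...,2]>.045))
    tm=box("tube")&(((S<60)&(V>90))|((H>105)&(H<130)&(S>120)))&(P[...,2]>.055)
    q=rep("tube",tm); print("  rect",cv2.minAreaRect(q[:,:2].astype(np.float32)))
    for lo,hi,k in((.053,.062,"blocks"),(.010,.019,"plate")):
        m=box("jig")&(P[...,2]>lo)&(P[...,2]<hi)&(S<110)
        q=rep(k,m); print("  rect",cv2.minAreaRect(q[:,:2].astype(np.float32)))
E
```

```text
scene cap 72 med [0.5336 0.2844 0.1697] mid [0.5299 0.2846 0.1663] z [0.0678 0.1731]
  top (0.5308881998062134, 0.2850304841995239) 0.012444017454981804 0.17113866331858538
scene band 44 med [ 0.4921 -0.2429  0.0647] mid [ 0.4875 -0.2429  0.0611] z [0.0499 0.072 ]
scene tube 454 med [ 0.4891 -0.2403  0.0667] mid [ 0.4877 -0.2421  0.0641] z [0.0555 0.0722]
  rect ((0.485594779253006, -0.24272409081459045), (0.1596299111843109, 0.02675337716937065), 83.33232116699219)
scene blocks 189 med [0.5198 0.1005 0.0567] mid [0.5323 0.0714 0.0568] z [0.0534 0.0603]
  rect ((0.5328084230422974, 0.071110300719738), (0.13160045444965363, 0.05486634746193886), 85.65565490722656)
scene plate 1454 med [0.5542 0.0732 0.0156] mid [0.5368 0.0715 0.0153] z [0.0114 0.0185]
  rect ((0.5327647924423218, 0.07161208242177963), (0.18958835303783417, 0.12396346777677536), 86.39533233642578)
side cap 41 med [0.5242 0.2791 0.1678] mid [0.5254 0.3996 0.1012] z [-0.0017  0.1708]
  top (0.526570737361908, 0.2790796160697937) 0.014868701808154583 0.16877312914669385
side band 64 med [ 0.479  -0.2429  0.0671] mid [ 0.4777 -0.2425  0.0645] z [0.0579 0.07  ]
side tube 847 med [ 0.4792 -0.2535  0.066 ] mid [ 0.4789 -0.2447  0.0636] z [0.0566 0.0701]
  rect ((0.47858327627182007, -0.2428528070449829), (0.1631661355495453, 0.029705416411161423), 83.75177001953125)
side blocks 120 med [0.516  0.038  0.0546] mid [0.5277 0.0693 0.0555] z [0.053  0.0581]
  rect ((0.5288938879966736, 0.06835686415433884), (0.13753002882003784, 0.04933753237128258), 86.19013214111328)
side plate 1398 med [0.5266 0.0516 0.0132] mid [0.5281 0.0636 0.0139] z [0.0103 0.0178]
  rect ((0.5283684730529785, 0.06881500035524368), (0.19319403171539307, 0.1193467527627945), 86.71813201904297)
```

```bash
python3 -m creep '[[589,-611,0,-1.15,-1],[589,-611,0,-1.15,-1],[589,-611,0,-1.15,-1],[589,-611,0,-1.15,-1],[589,-611,0,-1.15,-1],[589,-611,0,-1.15,-1],[589,-611,0,-1.15,-1],[589,-611,0,-1.15,-1],[589,-611,0,-1.15,-1],[589,-611,0,-1.15,-1],[589,-611,0,-1.15,-1],[589,-611,0,-1.15,-1],[589,-611,0,-1.15,-1],[589,-611,0,-1.15,-1],[589,-611,0,-1.15,-1],[589,-611,0,-1.15,-1],[589,-611,0,-1.15,-1],[589,-611,0,-1.15,-1],[589,-611,0,-1.15,-1],[589,-611,0,-1.15,-1]]'; python3 - <<'E'
from h import *
s=snap("wrist","pics/c.png"); P=cloud(s); hsv=cv2.cvtColor(s["image"],cv2.COLOR_RGB2HSV)
m=((hsv[...,0]<8)|(hsv[...,0]>172))&(hsv[...,1]>150)&(P[...,2]>.16)&(P[...,2]<.18)
q=P[m]; print(m.sum(), s["cam_to_world"].round(3).tolist())
if len(q):
  t=q[q[:,2]>.168]; print(cv2.minEnclosingCircle(t[:,:2].astype(np.float32)),np.median(t,0))
st=get_state(); print(st["position"],st["eef_rot"],st["joints"],st["wrist_force"])
E
```

```text
time: 2.2
position: [0.5288, 0.2808, 0.2311]
eef_rot: [2.349, 2.086, -0.001]
wrist_force: [-0.7, -1.5, 0.8]
width: -0.001
finger_force: 0.0
1180 [[0.993, 0.113, 0.034, 0.539], [-0.118, 0.951, 0.285, 0.354], [0.0, -0.287, 0.958, 0.374], [0.0, 0.0, 0.0, 1.0]]
((0.5282191038131714, 0.28586745262145996), 0.01264986116439104) [0.52878255 0.28766885 0.17090135]
[0.52876879 0.28050859 0.23151888] [ 2.34921327e+00  2.08567714e+00 -3.16941351e-04] [ 4.87830485e-01  4.24289052e-01  2.58196844e-01  1.40487195e+00
 -1.63948407e-04  2.17733397e+00] [-1.03209016 -0.10491217  0.58692715]
```

View pics/c.png

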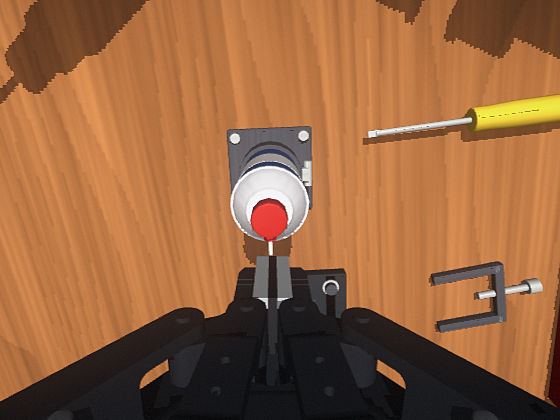

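The wrist picture shows the cap at (269,218), about 5 mm ahead of the fingers, which matches the earlier estimates.

```bash
python3 -m creep '[[5,-1,20,0,-1],[5,-1,40,0,-1],[5,-1,55,0,-1],[5,-1,58,0,-1],[5,-1,60,0,-1],[5,-1,62,0,-1],[5,-1,64,0,-1],[5,-1,66,0,-1],[5,-1,66,0,-1]]'
```

```text
time: 3.15
position: [0.5291, 0.2865, 0.1669]
eef_rot: [2.348, 2.086, 0.003]
wrist_force: [-3.7, -5.1, 15.4]
width: 0.002
finger_force: 7.5
```

```bash
python3 -m creep '[[0,0,0,0,-1],[0,0,-6,0,-1],[0,0,-12,0,-1],[0,0,-40,0,-1],[-30,0,-60,0,1],[-80,16,-50,0,1],[-130,16,-50,0,1],[-180,16,-50,0,1],[-230,16,-40,0,1],[-280,16,-30,0,1],[-330,16,-20,0,1],[-380,16,-10,0,1],[-430,16,0,0,1],[-480,16,0,0,1],[-531,16,0,0,1],[-531,16,0,0,1],[-531,16,0,0,1],[-531,16,0,0,1]]'; python3 - <<'E'
from h import *
s=snap("wrist","pics/d.png"); P=cloud(s); hsv=cv2.cvtColor(s["image"],cv2.COLOR_RGB2HSV)
H,S,V=[hsv[...,i].astype(int) for i in range(3)]
st=get_state(); R0=R.from_rotvec(st["eef_rot"]).as_matrix(); p0=st["position"]; print(p0,st["eef_rot"],st["wrist_force"])
near=(np.abs(P[...,0]-.482)<.03)&(np.abs(P[...,1]+.243)<.1)&(P[...,2]>.058)&(P[...,2]<.078)
b=near&(H>105)&(H<130)&(S>120); q=P[b]; print("band",len(q),q.mean(0),((q.min(0)+q.max(0))/2))
m=near&((S<60)|b); q=P[m]; print(len(q),cv2.minAreaRect(q[:,:2].astype(np.float32)),q[:,2].max())
v=cv2.fitLine(q[:,:2].astype(np.float32),cv2.DIST_L2,0,.01,.01).ravel(); print("line",v,np.arctan2(v[1],v[0]))
E
```

```text
time: 4.95
position: [0.4823, -0.2418, 0.1654]
eef_rot: [-2.348, -2.087, -0.001]
wrist_force: [0.1, -0.4, 0.2]
width: 1.001
finger_force: 0.0
[ 0.48237461 -0.24133967  0.16543357] [-2.34729390e+00 -2.08772948e+00 -5.25098101e-04] [0.49221623 0.51141992 0.19723209]
band 720 [ 0.48170625 -0.24088272  0.06828561] [ 0.48155466 -0.24094602  0.0654001 ]
8778 ((0.48208144307136536, -0.24117065966129303), (0.16076193749904633, 0.029411766678094864), 83.70269012451172) 0.07218877951478386
line [ 0.1094228   0.9939953   0.4829113  -0.23355207] 1.461154
```

View pics/d.png

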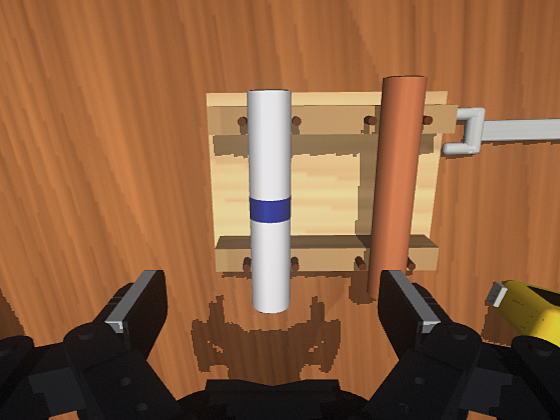

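The picture shows the band at (270,210), midway between the open fingers and clear of the copper pipe, so I'm descending.

```bash
python3 -m creep '[[0,0,45,0,0.6],[0,0,90,0,0.6],[0,0,120,0,0.6],[0,0,133,0,0.6],[0,0,133,0,0.6],[0,0,133,0,-1],[0,0,133,0,-1],[0,0,133,0,-1],[0,0,133,0,-1],[0,0,133,0,-1],[0,0,133,0,-1],[0,0,133,0,-1]]'
```

```text
time: 6.2
position: [0.4822, -0.2425, 0.0337]
eef_rot: [2.348, 2.086, 0.001]
wrist_force: [-8.3, 3.1, 12.9]
width: 0.33
finger_force: 58.1
```

```bash
python3 -m creep '[[0,0,-20,0,-1],[0,0,-60,0,-1],[0,0,-110,0,-1],[45,3,-120,-0.05,-1],[90,6,-120,-0.05,-1],[135,9,-120,-0.05,-1],[180,11,-120,-0.05,-1],[215,11,-120,-0.05,-1],[215,11,-120,-0.05,-1],[215,11,-120,-0.05,-1],[215,11,-120,-0.05,-1]]'; python3 - <<'E'
from h import *
s=snap("wrist","pics/e.png"); P=cloud(s); np.savez("e.npz",P=P,im=s["image"],M=s["cam_to_world"])
st=get_state(); print(st["position"],st["eef_rot"],st["wrist_force"],st["width"])
hsv=cv2.cvtColor(s["image"],cv2.COLOR_RGB2HSV)
near=(np.abs(P[...,0]-.53)<.075)&(np.abs(P[...,1]-.07)<.11)&(hsv[...,1]<110)
for lo,hi in((.053,.061),(.011,.019)):
    q=P[near&(P[...,2]>lo)&(P[...,2]<hi)]; print(len(q),q.min(0),q.max(0),cv2.minAreaRect(q[:,:2].astype(np.float32)))
E
```

```text
time: 7.3
position: [0.5183, -0.0309, 0.1527]
eef_rot: [2.296, 2.144, 0.0]
wrist_force: [0.2, 0.7, -2.3]
width: 0.33
finger_force: 59.9
[ 0.51828289 -0.03116943  0.15256327] [2.29660206e+00 2.14312768e+00 1.98237448e-04] [ 0.63663803 -0.79822102 -1.89665405] 0.33454525232250876
185 [0.55189762 0.00630359 0.05535134] [0.5558084  0.04182194 0.05919908] ((0.5537436008453369, 0.024033568799495697), (0.03551596775650978, 0.002254828345030546), 86.72798919677734)
18115 [ 0.467577   -0.02443244  0.01180824] [0.59379772 0.1133452  0.01896283] ((0.5306392312049866, 0.044369880110025406), (0.13100242614746094, 0.11965207010507584), 86.49728393554688)
```

View pics/e.png

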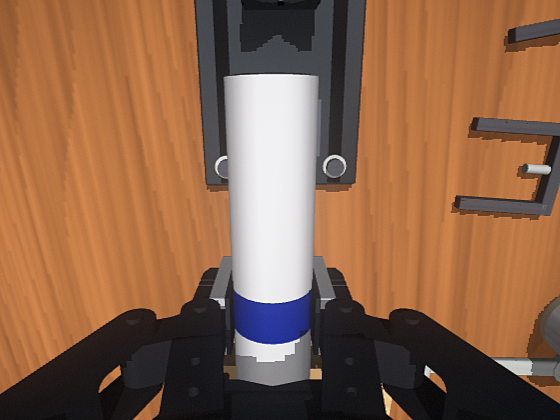

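The picture shows the tube gripped squarely with its band at rows 298–338 around column 272, and the plate's near end at row 185.

```bash
python3 - <<'E'
from h import *
d=np.load("e.npz"); P=d["P"]; hsv=cv2.cvtColor(d["im"],cv2.COLOR_RGB2HSV)
H,S,V=[hsv[...,i].astype(int) for i in range(3)]
b=(H>105)&(H<130)&(S>120)&(P[...,2]>.12)
for c in (262,272,282):
    r=np.where(b[:,c])[0]; print(c,r.min(),r.max(),P[r.min()+1,c],P[r.max()-1,c])
t=(P[...,2]>.145)&(S<60)&(np.arange(420)[:,None]<290)&(np.arange(420)[:,None]>75)
q=P[t]; print(len(q),cv2.minAreaRect(q[:,:2].astype(np.float32)),q[:,2].max())
for r in (90,180,270):
    c=np.where(t[r])[0]; z=P[r,c]; print(r,c.min(),c.max(),(z[0]+z[-1])/2,z[:,2].max())
E
```

```text
262 303 343 [ 0.51679144 -0.02235611  0.18816335] [ 0.51566213 -0.037176    0.18838345]
272 304 343 [ 0.52019475 -0.02194612  0.18982567] [ 0.51919167 -0.03657239  0.18950532]
282 303 342 [ 0.52352245 -0.02217077  0.18922033] [ 0.52262485 -0.03751754  0.18802511]
20252 ((0.522249162197113, 0.013057021424174309), (0.07409000396728516, 0.055373482406139374), 86.49630737304688) 0.2952307267203037
90 225 318 [0.52471837 0.04603157 0.17798235] 0.2952307267203037
180 218 315 [0.53084373 0.02990174 0.23689093] 0.2952307267203037
270 207 337 [ 0.52015395 -0.02284106  0.16224018] 0.2952307267203037
```

```bash
python3 -m creep '[[45,3,0,-0.01,-1],[85,6,0,-0.01,-1],[102,6,0,-0.01,-1],[102,6,30,-0.01,-1],[102,6,60,-0.01,-1],[102,6,85,-0.01,-1],[102,6,95,-0.01,-1],[102,6,95,-0.01,-1],[102,6,95,-0.01,-1]]'; python3 - <<'E'
from h import *
s=snap("wrist","pics/f.png"); P=cloud(s); 
st=get_state(); print(st["position"],st["eef_rot"],st["wrist_force"],st["width"])
hsv=cv2.cvtColor(s["image"],cv2.COLOR_RGB2HSV); H,S,V=[hsv[...,i].astype(int) for i in range(3)]
near=(np.abs(P[...,0]-.53)<.075)&(P[...,1]>.075)&(P[...,1]<.2)
q=P[near&(P[...,2]>.054)&(P[...,2]<.060)&(S<110)]; print(len(q),q.min(0),q.max(0),cv2.minAreaRect(q[:,:2].astype(np.float32)))
q=P[near&(P[...,2]>.011)&(P[...,2]<.019)&(S<110)]; print(len(q),q.min(0),q.max(0),cv2.minAreaRect(q[:,:2].astype(np.float32)))
b=(H>105)&(H<130)&(S>120)&(P[...,2]>.07)&(P[...,2]<.11)&(abs(P[...,1]-.07)<.03)
for c in (262,272,282):
    r=np.where(b[:,c])[0]; print(c,r.min(),r.max(),P[r.min()+1,c],P[r.max()-1,c])
E
```

```text
time: 8.25
position: [0.5319, 0.0707, 0.0584]
eef_rot: [2.285, 2.155, 0.001]
wrist_force: [0.4, 0.1, -1.9]
width: 0.333
finger_force: 59.9
[0.53217664 0.07082462 0.05867247] [2.28476549 2.15467568 0.00238999] [ 0.10002216  0.15369681 -2.14682855] 0.3333604319999771
3158 [0.50953471 0.10187891 0.05403477] [0.56134532 0.14054219 0.05918148] ((0.5355469584465027, 0.12118798494338989), (0.03608287125825882, 0.05044035241007805), 86.72966003417969)
23413 [0.47326574 0.07500213 0.01195951] [0.59740656 0.17118333 0.01893637] ((0.5351254940032959, 0.12001942098140717), (0.09625982493162155, 0.1197277083992958), 86.77131652832031)
262 303 343 [0.5302848  0.07941593 0.09420749] [0.52927736 0.06437476 0.09407955]
272 304 343 [0.53365908 0.07962085 0.09548308] [0.53277935 0.06464058 0.09470944]
282 303 342 [0.53699032 0.07926872 0.09461855] [0.53625852 0.06511782 0.09508074]
```

View pics/f.png

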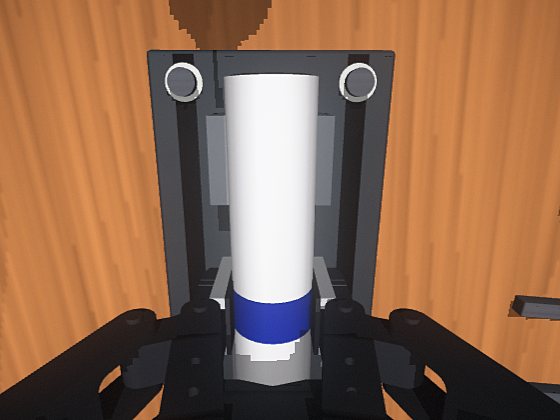

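The picture shows the tube lined up over the V: block symmetric at columns 207–334, band at rows 303–343, and 1 mm to go along the V.

```bash
python3 -m creep '[[1,0,6,0,-1],[1,0,12,0,-1],[1,0,16,0,-1],[1,0,18,0,-1],[1,0,20,0,-1],[1,0,20,0,-1],[1,0,20,0,-1]]'; python3 -c "
from h import *
s=get_state();print(s['position'],s['wrist_force'],s['wrist_torque'])"
```

```text
time: 9.0
position: [0.5313, 0.0721, 0.0389]
eef_rot: [2.285, 2.156, 0.001]
wrist_force: [-13.7, -1.6, 31.9]
width: 0.334
finger_force: 63.1
[0.53130344 0.07213561 0.03892665] [-13.73580698  -1.56318572  31.86329467] [-0.25000057  2.66778461 -0.29199137]
```

```bash
python3 -m creep '[[0,-0.5,-1,0,-1],[0,-0.5,-1,0,0.4],[0,-0.5,-1,0,0.4],[0,-0.5,-1,0,0.4],[0,-0.5,-1,0,0.4],[0,-0.5,-15,0,0.4],[0,-0.5,-35,0,0.4],[0,-0.5,-56,0,0.4],[0,-0.5,-80,0,-1],[0,-0.5,-80,0,-1],[0,-0.5,-80,0,-1],[0,-0.5,-80,0,-1],[0,-0.5,-80,0,-1],[0,-0.5,-80,0,-1]]'; python3 - <<'E'
from h import *
st=get_state(); print(st["position"],st["wrist_force"],st["width"])
for n,f in(("wrist","pics/g.png"),("side","pics/s.png"),("scene",None)):
    s=snap(n,f if n=="wrist" else None); P=cloud(s); hsv=cv2.cvtColor(s["image"],cv2.COLOR_RGB2HSV); H,S,V=[hsv[...,i].astype(int) for i in range(3)]
    near=(abs(P[...,0]-.533)<.03)&(abs(P[...,1]-.072)<.1)&(P[...,2]>.063)&(P[...,2]<.085)
    b=near&(H>105)&(H<130)&(S>120); q=P[b]
    if len(q): print(n,"band",len(q),(q.min(0)+q.max(0))/2,q[:,2].max())
    q=P[near&((S<60)|b)]
    if len(q): print(n,"tube",cv2.minAreaRect(q[:,:2].astype(np.float32)))
    for lo,hi in((.08,.12),(.02,.062)):
        q=q[:0]; q=P[near&(S<60)&(P[...,2]>.07)&(P[...,1]>lo)&(P[...,1]<hi)]
        if len(q): print("  top z",lo,np.percentile(q[:,2],95))
E
```

```text
time: 10.4
position: [0.5304, 0.072, 0.1167]
eef_rot: [-2.284, -2.156, 0.001]
wrist_force: [-0.0, 0.0, -0.5]
width: -0.001
finger_force: 0.0
[0.53039766 0.0720413  0.11666571] [-0.03656007  0.02859609 -0.47028275] -0.001344910452686886
wrist band 1338 [0.53248141 0.07338309 0.07002773] 0.07692024053086718
wrist tube ((0.5325183868408203, 0.07319965213537216), (0.16119980812072754, 0.02956285886466503), 86.35637664794922)
  top z 0.08 0.07566391218948705
  top z 0.02 0.07262869793213608
side band 26 [0.5289132  0.07333037 0.07084364] 0.07533331729280901
side tube ((0.5289553999900818, 0.06826664507389069), (0.16108766198158264, 0.0280170775949955), 86.09996795654297)
  top z 0.08 0.07431758142487685
  top z 0.02 0.07437130664663769
scene band 44 [0.53798635 0.07238302 0.07072246] 0.07802837193950929
scene tube ((0.5362511873245239, 0.07197101414203644), (0.15961496531963348, 0.0283841323107481), 85.1347427368164)
  top z 0.08 0.07642994214548868
  top z 0.02 0.07691762105600686
```

View pics/g.png

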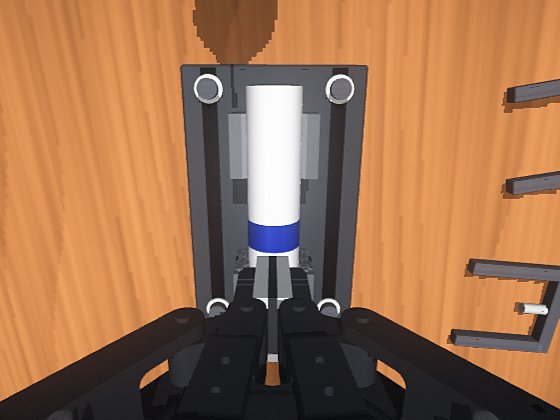

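The picture shows the tube lying in both Vs with its band at (273,237); its position agrees with the seat to within 1 mm. Now pressing down on the band.

```bash
python3 -m creep '[[1,1,20,0,-1],[1,1,35,0,-1],[1,1,39,0,-1],[1,1,41,0,-1],[1,1,42,0,-1],[1,1,42,0,-1],[1,1,42,0,-1]]'
```

```text
time: 11.25
position: [0.5322, 0.0731, 0.0758]
eef_rot: [2.285, 2.156, 0.001]
wrist_force: [-0.4, 0.3, 0.3]
width: -0.002
finger_force: 0.0
```

```bash
python3 -m creep '[[0,0,0.5,0,-1],[0,0,1,0,-1],[0,0,1.5,0,-1],[0,0,2,0,-1],[0,0,2,0,-1],[0,0,2,0,-1]]'
```

```text
time: 11.85
position: [0.5323, 0.0731, 0.0749]
eef_rot: [2.284, 2.155, 0.002]
wrist_force: [-7.5, -1.1, 24.7]
width: -0.002
finger_force: 12.1
```

```bash
python3 -m creep '[[0,0,0.3,0,-1],[0,0,0.3,0,-1],[0,0,0.3,0,-1],[0,0,0.3,0,-1],[0,0,0.3,0,-1],[0,0,0.3,0,-1],[0,0,0.3,0,-1],[0,0,0.3,0,-1],[0,0,0.3,0,-1],[0,0,0.3,0,-1]]'; python3 - <<'E'
from h import *
s=snap("wrist","pics/k.png"); P=cloud(s); hsv=cv2.cvtColor(s["image"],cv2.COLOR_RGB2HSV); H,S=hsv[...,0],hsv[...,1]
t=(abs(P[...,0]-.533)<.02)&(abs(P[...,1]-.12)<.033)&(P[...,2]>.065)&(P[...,2]<.08)
q=P[t]; print(cv2.minAreaRect(q[:,:2].astype(np.float32)),np.percentile(q[:,2],[95,99]))
q=P[(abs(P[...,0]-.533)<.02)&(abs(P[...,1]-.073)<.085)&(P[...,2]>.065)&(P[...,2]<.08)&(S<60)]; print("far end y",q[:,1].max(),"expected",.0733+.08)
print(get_state()["wrist_force"])
E
```

```text
time: 12.85
position: [0.5323, 0.0731, 0.0748]
eef_rot: [2.284, 2.155, 0.003]
wrist_force: [-9.7, -0.6, 28.6]
width: 0.002
finger_force: 14.4
((0.5354481935501099, 0.11989077925682068), (0.06739490479230881, 0.028651874512434006), 86.57853698730469) [0.07553464 0.07605096]
far end y 0.15423355129545202 expected 0.1533
[-9.36303014 -1.38251628 29.19442826]
```

View pics/k.png

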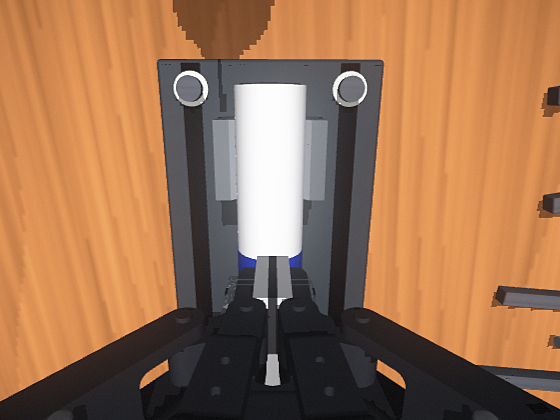

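The picture shows the fingertips on the band at (272,260), with the tube straight and symmetric in the V. I'll ease off the slight side load and check.

```bash
python3 -m creep '[[0,-0.3,0,0,-1],[0,-0.5,0,0,-1],[0,-0.5,0,0,-1],[0,-0.5,0,0,-1],[0,-0.5,0,0,-1],[0,-0.5,0,0,-1]]'
```

```text
time: 13.5
position: [0.5323, 0.0731, 0.0749]
eef_rot: [2.284, 2.155, 0.003]
wrist_force: [-6.7, -1.0, 27.0]
width: -0.001
finger_force: 13.1
```

Steady at 27 N downward with little side load, so I'm handing the job in.

```bash
python3 -c "
from bench import *
print(close_job())"
```

```text
the job is handed in; nothing more can be done
None
```

I pressed the duster cap fully down (about 15 N) and lifted clear so it could spring back; the tube is in both V-blocks with the band within about 1 mm of centre, and the shut fingers were holding it down at about 27 N when I handed the job in at 13.5 s.

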